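Fit the relay and hold the washer's cover for screwing

ROBOT

A 6-joint arm with a two-finger parallel gripper is mounted at the origin on the work surface. World frame = base frame: x ahead of the robot, y to its left, z up, the work surface at z = 0. Lengths are in m, angles in degrees, forces in N, time in s.
With the tool pointing down it reaches from about 0.375 to 0.9 m from the base axis. Payload 3.1 kg.
Tool frame: the origin (TCP) lies at the very end of the fingers, on their centre line; the grasp point (between the pads) lies 19 mm behind it (bot.hold_point_z is the z of the grasp point in the tool frame, in m); z points along the fingers, y is the line along which they close (so a half turn about z gives the same grasp; the last joint's range is limited). The gripper opens to 87 mm and grips with 3 to 60 N. Pads are 19 mm wide; open, the fingers measure 117 mm over their backs; the gripper's body (75 mm by 190 mm) begins 51 mm behind the grasp point.
Start: joints at [-81.331, 30.224, 82.088, -0, 67.689, -10.227], TCP at [0.202, -0.591, 0.223] pointing down, gripper open.
Joint ranges: [-176.69, 176.69], [-43.24, 126.21], [12.49, 139.97], [-82, 262], [0, 151.66], [-163.58, 163.58]. Speed limits (degrees/s): [159.86, 159.86, 180, 180, 180, 180].

INTERFACE

Orientations are given as a 3x3 rotation matrix whose columns are the frame's x, y, z axes.
In Python, from rig import bot, capture, camera_model gives the robot as it stands.
- The arm moves only by the tool apply_moves, never from a script. Its argument "plan" is text: rows parted by semicolons, each of 6 numbers parted by spaces: the shift along the tool's x, y, z in units of 0.05 m (1.0 is 0.05 m), then the turn, a rotation vector about the tool's x, y, z in units of 360 degrees (1.0 is 360 degrees). In form: dx dy dz ax ay az; .... A call has 1 to 10 rows; each row shifts and turns the commanded pose from where the row before left it, along the tool's axes as they then stand; what a row does not reach is not made up. A row lasts 1/12 s, in which the tool goes at most 41.7 mm and 7.16 degrees, less where a joint would pass 70% of its speed; a pose out of reach is approached as far as the arm can. A call with a number of a shift or a turn outside -1 to 1 is refused whole. A call with a gripper value outside its range is refused whole. "gripper" is the gripper command: -1 is shut, 1 is fully open, values between are in proportion, set as the call begins (left out, the last holds). The fingers move at their own pace and stop on an object; the grip force is fixed at half the most. Time passes only in rows, so rows that do not move let the fingers close. It gives the time, the measured TCP pose, the force, the opening and the grip force at its end, in the units of the state.
- bot.read_state(): the state, without advancing time (a new reading comes with each control period).
- capture(name): name is "side" or "top" or "wrist"; returns the picture (400x640x3 uint8, red, green, blue); there is no depth.
- camera_model(name): a dict with "vertical_fov" (degrees; the focal length in pixels is half the picture's height over the tangent of half this angle, whatever the lens; pixels are square), "cx", "cy" (the principal point, pixels), "dist" ([k1, k2, p1, p2, k3] as OpenCV has them; the pictures are not rectified), "position" and "rotation" of the camera in the world; the wrist camera has in their place "hand_eye" (4x4, takes a point from camera to tool coordinates, whose origin is the TCP and whose axes are the flange's). Camera axes: x right, y down, z forward; pixel columns grow to the right and rows downward; lengths in m; the calibration is good to about 2 mm. A picture is of the moment at which its call begins: read the wrist's pose just before it. camera_model takes no time and is no camera call.
- bot.hand_in(): hands the job in; it is judged then, once.
The state is a dict: "time_s": time; "joint_positions": joint angles; "qvel": joint speeds; "tau": joint torques, N m; "position": TCP position; "tcp_rot": TCP orientation; "force": force on the tool from outside, world axes, zero at the start; "moment": the same for the moment, N m; "opening": opening from 0.0 (shut) to 1.0 (fully open); "grasp_force": force on a finger pad.
Only numpy, scipy, OpenCV 4.12 (cv2) and the standard library are available. Lean on these libraries where they do the work, as an engineer would, in place of code of your own. Each camera call takes 0.05 s, during which the arm holds its last target. There are 200 camera calls.

TASK

Plug the orange relay fully home into the empty black socket of the opened washer control module and let go of it. Then lift the aluminium cover plate by its handle and hold it level and still over the module, hovering about 15 mm above the four brass pillars without touching them, with each plate hole over a pillar's threaded hole; finish while holding it there, so that I can put the screws in. Leave the grey old relay and all the other things on the counter where they are.

Things in the scene. Friction and masses are not known exactly. Their poses are not given: they have to be found in the camera images.
- module: Opened control module, fixed: grey tray 190 (x) x 150 mm (y), rim 18 mm high, green board, terminal blocks up to 20 mm high. Origin at the centre of its underside, on the counter; z up. Four brass pillars, 14 mm diameter, at x = +-70, y = +-50 mm, tops 72 mm above the origin, each with a dark 6 mm threaded hole in its top.
- socket (a point): Centre of the mouth of the black relay socket at the middle of the module, 26 mm above the counter. Its axes are the module's. Socket block 64 (x) by 54 (y) by 20 mm high; its hole is 36.5 mm along x by 26.5 mm along y and 15.5 mm deep.
- pillar_a (a point): Centre of the top face of the pillar at x = +70, y = +50 mm of the module, 72 mm above the counter.
- pillar_c (a point): Centre of the top face of the diagonally opposite pillar, at x = -70, y = -50 mm of the module.
- relay_mid (a point): Centre of the loose orange relay (80 g), 26 mm above its underside; it stands upright on its plug. Housing 44 (x) x 34 (y) x 38 mm high; below it a black plug 34 (x) x 24 (y) x 14 mm, tapered foot. White stripe along x on top. Fits the socket either way round, its x along the module's x; fully home, the housing rests on the socket and this point is 12 mm above the socket point.
- cover_grip (a point): Centre of the black handle bar on the loose aluminium cover (300 g), lying flat, handle up: over the plate's centre, 34 mm above its underside; z up. Plate 170 (x) x 130 (y) x 4 mm. Bar 80 (x) x 12 (y) x 12 mm high, 24 mm clear above the plate, on two feet 60 mm apart. Four 12 mm round holes at x = +-70, y = +-50 mm; fits either way round (half a turn).
- cover_hole_a (a point): Centre of the plate hole at x = +70, y = +50 mm of the cover, level with the plate's underside.
- cover_hole_c (a point): Centre of the diagonally opposite plate hole, at x = -70, y = -50 mm of the cover, level with the plate's underside.
- old_relay_mid (a point): Old relay, grey with a black stripe on top, otherwise of the same shape and size as the orange one; loose, to be left alone. Its centre, 26 mm above the counter.
- screwdriver: Screwdriver with a red handle, 200 mm long along its x, lying on the counter. Origin under its middle. To be left alone.
- dish: Small round steel dish with a few screws in it, 90 mm across, 24 mm high. Origin at the centre of its underside. To be left alone.
- beaker: Glass beaker, 72 mm across, 95 mm high. Origin at the centre of its underside. To be left alone.
- wash_bottle: White plastic bottle with a red cap, 66 mm across, 170 mm high. Origin at the centre of its underside. To be left alone.
- brush: Bench brush with a green handle, 200 mm long along its x, lying on the counter. Origin under its middle. To be left alone.
- flask: Green glass conical flask, 82 mm across, 122 mm high. Origin at the centre of its underside. To be left alone.
Things that resemble listed ones, but are neither listed nor needed, are in the scene too. Several things have the shape of the module; the one meant has the colours described above.

How it is judged (in metres and radians):
On the way, in this order (a step that is already met when the one before it is completed fails the run):
1. the orange relay is fully home in the socket and let go (z of relay_mid in the frame of socket below 0.0145 m and horizontal distance between relay_mid and socket below 0.005 m and angle between the x axis of relay_mid and the x axis of socket, either way round below 0.12 rad and angle between relay_mid's own z axis and vertical below 0.08 rad and contact force between the fingers and relay below 0.1 N), for 0.2 s.
2. the cover plate is lifted off the counter in the gripper (height (world z) of cover_grip above 0.06 m and contact force between the fingers and cover above 1 N), for 0.2 s.
At the end, for the whole second after the job is handed in: Relay still fully home (within 2.5 mm of its seat). Gripper holds the cover still, level within 0.1 rad, underside 4 to 30 mm above the pillar tops, not touching module or relay, each plate hole within 6 mm sideways of the threaded hole below (either way round) (z of relay_mid in the frame of socket below 0.0145 m and horizontal distance between relay_mid and socket below 0.005 m and angle between the x axis of relay_mid and the x axis of socket, either way round below 0.12 rad and angle between relay_mid's own z axis and vertical below 0.08 rad and ((horizontal distance between cover_hole_a and pillar_a below 0.006 m and horizontal distance between cover_hole_c and pillar_c below 0.006 m) or (horizontal distance between cover_hole_a and pillar_c below 0.006 m and horizontal distance between cover_hole_c and pillar_a below 0.006 m)) and z of cover_hole_a in the frame of module between 0.076 and 0.102 m and z of cover_hole_c in the frame of module between 0.076 and 0.102 m and angle between cover_grip's own z axis and vertical below 0.1 rad and contact force between the fingers and cover above 1 N and contact force between cover and module below 0.1 N and contact force between cover and relay below 0.1 N and linear speed of cover below 0.02 m/s); the arm keeps its last pose, push and grip.
It fails at once if the grey old relay is moved more than 30 mm (distance of old_relay_mid from where it was at the start of the episode above 0.03 m).
It fails at once if another loose thing on the counter is moved more than 30 mm (distance of any of screwdriver, dish, beaker, wash_bottle, brush, flask from where it was at the start of the episode above 0.03 m).
It also fails if it takes over 64 s, if anything falls off the work surface, if the arm or the gripper's body presses on something with over 40 N, if the wrist force passes 120 N, or if a joint passes its speed limit or range.

## Working session

There is one attempt and no reset: what is moved stays moved. The work goes in short steps, Python scripts to look and compute and a tool call to move; the robot and the scene stay as the last step left them, time stands still between calls to the robot, and variables do not carry over. Pictures are saved under pics/ and viewed, at most 10 in all, crops included, and the job is handed in when it is done.

Besides the shell and the picture viewer there is one more tool, called after "Call:" as name(argument=value, ...) on one line, values as JSON. apply_moves: Moves the arm, as the interface text tells. Its arguments: {"type":"object","properties":{"plan":{"type":"string"},"gripper":{"type":"number"}},"required":["plan"]}

```bash
ls; mkdir -p pics
python3 - <<'E'
from rig import bot,capture,camera_model
import cv2,numpy as np
for n in("top","side"):
    m=camera_model(n);print(n,m)
    cv2.imwrite(f"pics/{n}0.png",cv2.resize(capture(n)[:,:,::-1],(800,500)))
m=camera_model("wrist");print(m)
s=bot.read_state();print(s["position"],s["tcp_rot"],s["opening"],s["time_s"])
E
```

```text
pics
top {'vertical_fov': 44.559486412696394, 'cx': 321.21527513106565, 'cy': 201.63390093547642, 'dist': array([-0.09595903,  0.        ,  0.        ,  0.        ,  0.        ]), 'position': array([ 0.30151381, -0.00798934,  1.58205794]), 'rotation': array([[ 0.02477295, -0.98980147,  0.14028314],
       [-0.99967193, -0.02544065, -0.00296803],
       [ 0.00650666, -0.14016359, -0.99010698]])}
side {'vertical_fov': 50.52475231880154, 'cx': 320.65185627889036, 'cy': 197.56260530001566, 'dist': array([0.01696125, 0.        , 0.        , 0.        , 0.        ]), 'position': array([-0.01866302,  0.89187708,  0.72717207]), 'rotation': array([[-0.85568789, -0.29086987,  0.42801046],
       [-0.51714474,  0.45033262, -0.72784741],
       [ 0.01896181, -0.84415357, -0.53576599]])}
{'vertical_fov': 69.61062645037899, 'cx': 320.2858470597154, 'cy': 198.1591892202103, 'dist': array([-0.01398415,  0.        ,  0.        ,  0.        ,  0.        ]), 'hand_eye': array([[ 2.91175077e-04, -9.69054927e-01, -2.46845018e-01,
         6.76853647e-02],
       [ 9.99999086e-01, -4.36901489e-05,  1.35110268e-03,
         2.64491908e-04],
       [-1.32007740e-03, -2.46845186e-01,  9.69054029e-01,
        -1.62318881e-01],
       [ 0.00000000e+00,  0.00000000e+00,  0.00000000e+00,
         1.00000000e+00]])}
[ 0.20230879 -0.59067596  0.22166843] [[ 9.46129701e-01  3.23787748e-01 -2.89833010e-04]
 [ 3.23787696e-01 -9.46127846e-01  1.90422209e-03]
 [ 3.42344699e-04 -1.89548543e-03 -9.99998145e-01]] 1.0013447308385852 0.1
```

View pics/top0.png

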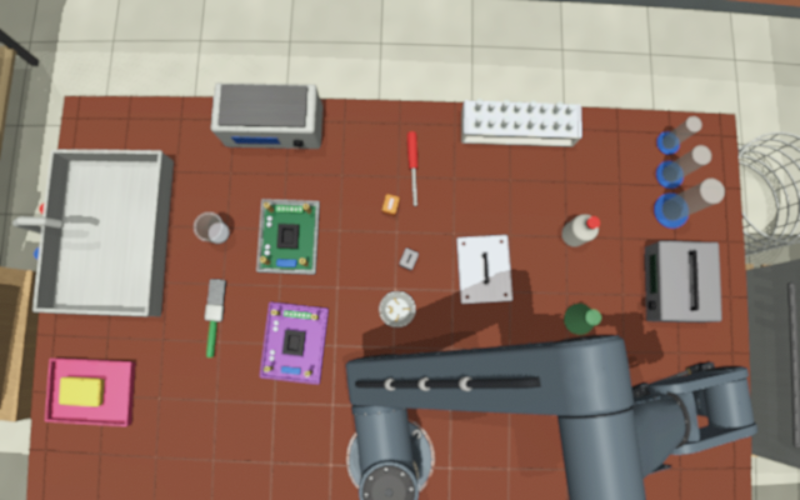

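View pics/side0.png

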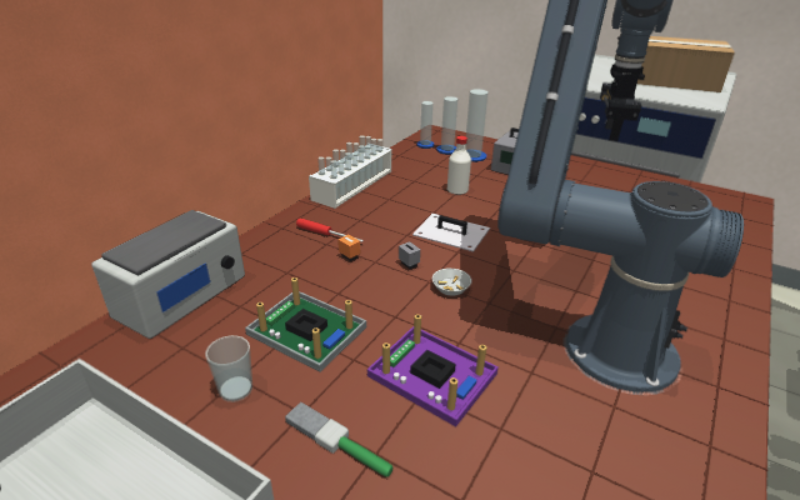

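The top view (800×500) shows:
- **Module:** green/grey at (288,236). The purple one at (294,343) is a look-alike.
- **Relay:** orange at (391,204). The grey old relay is at (409,259).
- **Cover:** white plate at (485,268).

I'll check these in one close crop.

```bash
cat > h.py <<'E'
from rig import bot,capture,camera_model
import cv2,numpy as np
from scipy.spatial.transform import Rotation as R
def cam(n,s=None):
    m=camera_model(n);f=200/np.tan(np.radians(m["vertical_fov"]/2))
    K=np.array([[f,0,m["cx"]],[0,f,m["cy"]],[0,0,1]])
    if n=="wrist":
        s=s or bot.read_state();H=np.array(m["hand_eye"]);Rt=np.array(s["tcp_rot"])
        return K,np.array(m["dist"]),Rt@H[:3,:3],np.array(s["position"])+Rt@H[:3,3]
    return K,np.array(m["dist"]),np.array(m["rotation"]),np.array(m["position"])
def ray2z(c,px,z):
    K,d,Rc,p=c
    u=cv2.undistortPoints(np.array(px,float).reshape(-1,1,2),K,d).reshape(-1,2)
    D=np.c_[u,np.ones(len(u))]@Rc.T
    z=np.broadcast_to(z,len(u))
    return p+D*((z-p[2])/D[:,2])[:,None]
def proj(c,P):
    K,d,Rc,p=c
    return cv2.projectPoints((np.array(P,float)-p)@Rc,np.zeros(3),np.zeros(3),K,d)[0].reshape(-1,2)
def crop(n,x0,y0,x1,y1,k,name,img=None):
    im=capture(n) if img is None else img
    cv2.imwrite("pics/"+name,cv2.resize(im[y0:y1,x0:x1,::-1],None,fx=k,fy=k,interpolation=cv2.INTER_CUBIC))
def go(pos,yaw):
    """rows: local shift (units) & turn to reach pos with tool down, tool x at yaw deg"""
    s=bot.read_state();Rt=np.array(s["tcp_rot"])
    T=np.c_[[np.cos(np.radians(yaw)),np.sin(np.radians(yaw)),0],[np.sin(np.radians(yaw)),-np.cos(np.radians(yaw)),0],[0,0,-1]]
    rv=R.from_matrix(Rt.T@T).as_rotvec()/(2*np.pi)
    d=Rt.T@(np.array(pos)-s["position"])/.05
    print("shift units(tool now)",d.round(3),"turn",rv.round(4),"z",s["position"],"t",s["time_s"])
E
python3 - <<'E'
from h import *
crop("top",195,150,420,250,3.5,"c1.png")
c=cam("top")
print(ray2z(c,[(288*.8,236*.8),(391*.8,204*.8),(485*.8,268*.8),(409*.8,259*.8)],[.026,.045,.04,.045]).round(3))
E
```

```text
[[ 0.556  0.282  0.026]
 [ 0.643  0.018  0.045]
 [ 0.484 -0.226  0.04 ]
 [ 0.502 -0.032  0.045]]
```

View pics/c1.png

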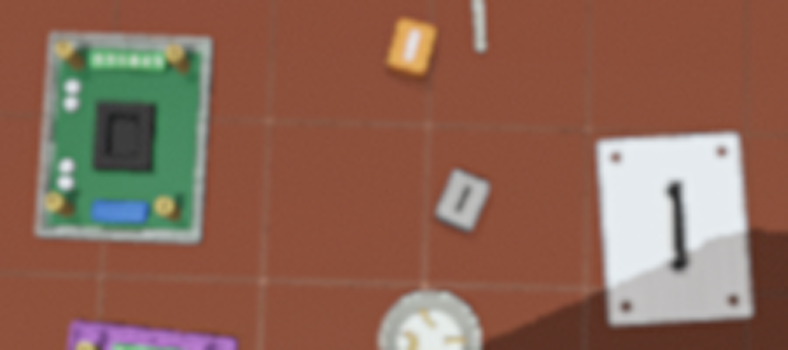

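The crop confirms the choice. Pillar tops are at (65,50), (175,53), (53,203) and (165,207). The relay stripe runs from (417,31) to (409,62), and the plate holes are at (616,157), (722,152), (626,306) and (733,300).

Run:
```python
from h import *
c=cam("top");o=np.array([195,150])
f=lambda a,z:ray2z(c,np.array(a,float)/3.5+o,z)
P=f([(65,50),(175,53),(53,203),(165,207)],.072);Q=f([(616,157),(722,152),(626,306),(733,300)],.004)
S=f([(417,31),(409,62)],.052);r=f([(412,46)],.052)
y=lambda d:np.degrees(np.arctan2(d[1],d[0])).round(1)
print(P.mean(0),y(P[0]-P[2]),y(P[1]-P[3]));print(Q.mean(0),y(Q[0]-Q[2]),y(Q[1]-Q[3]));print(r,y(S[0]-S[1]))
go([r[0][0]-.02,r[0][1],.2],y(S[0]-S[1]))
```

```text
[0.55599276 0.28282509 0.072     ] -1.2 -0.9
[ 0.48587926 -0.23049057  0.004     ] 4.4 4.4
[[0.64208452 0.01773058 0.052     ]] -12.6
shift units(tool now) [11.884 -8.795  0.454] turn [-0.0003  0.      0.0875] z [ 0.20232955 -0.59076105  0.22180767] t 0.15
```

Call:
apply_moves(plan="0.6 -0.44 0 0 0 0;0.6 -0.44 0 0 0 0;0.6 -0.44 0 0 0 0;0.6 -0.44 0 0 0 0;0.6 -0.44 0 0 0 0;0.6 -0.44 0 0 0 0;0.6 -0.44 0 0 0 0;0.6 -0.44 0 0 0 0;0.6 -0.44 0 0 0 0;0.6 -0.44 0 0 0 0", gripper=1)

```text
time_s: 0.98
position: [0.4156, -0.2842, 0.2225]
tcp_rot: [[0.946, 0.324, -0.0], [0.324, -0.946, 0.0], [-0.0, -0.0, -1.0]]
force: [0.5, -0.5, -0.3]
opening: 1.002
grasp_force: 0.0
```

Call:
apply_moves(plan="0.59 -0.44 0 0 0 0;0.59 -0.44 0 0 0 0;0.59 -0.44 0 0 0 0;0.59 -0.44 0 0 0 0;0.59 -0.44 0 0 0 0;0.59 -0.44 0 0 0 0;0.59 -0.44 0 0 0 0;0.59 -0.44 0 0 0 0;0.59 -0.44 0 0 0 0;0.59 -0.44 0 0 0 0")

```text
time_s: 1.82
position: [0.6234, 0.0195, 0.2222]
tcp_rot: [[0.946, 0.324, -0.001], [0.324, -0.946, 0.0], [-0.001, -0.0, -1.0]]
force: [1.0, -0.7, -0.1]
opening: 1.005
grasp_force: 0.0
```

Call:
apply_moves(plan="0 0 0 0 0 0.017;0 0 0 0 0 0.017;0 0 0 0 0 0.017;0 0 0 0 0 0.017;0 0 0 0 0 0.017;0 0 0 0 0 0;0 0 0 0 0 0;0 0 0 0 0 0")

```text
time_s: 2.48
position: [0.6227, 0.0177, 0.2223]
tcp_rot: [[0.98, -0.201, -0.0], [-0.201, -0.98, 0.0], [-0.0, 0.0, -1.0]]
force: [-0.1, -0.8, -0.8]
opening: 1.0
grasp_force: 0.0
```

Run:
```python
from h import *
go([.642,.0177,.1],-12.6)
s=bot.read_state();im=capture("wrist");np.save("w1.npy",im);c=cam("wrist",s)
print(proj(c,[[.642,.0177,.052]]), s["qvel"])
crop("wrist",0,0,640,400,1.25,"w1.png",im)
```

```text
shift units(tool now) [ 0.379 -0.078  2.447] turn [0.     0.0001 0.0028] z [0.62270518 0.01768488 0.22233733] t 2.4833
[[316.67099192 168.3574938 ]] [-7.17355799e-03  5.17279855e-04  4.71838466e-02  7.79046855e-02
  7.58678176e-02  5.51279071e-01]
```

View pics/w1.png

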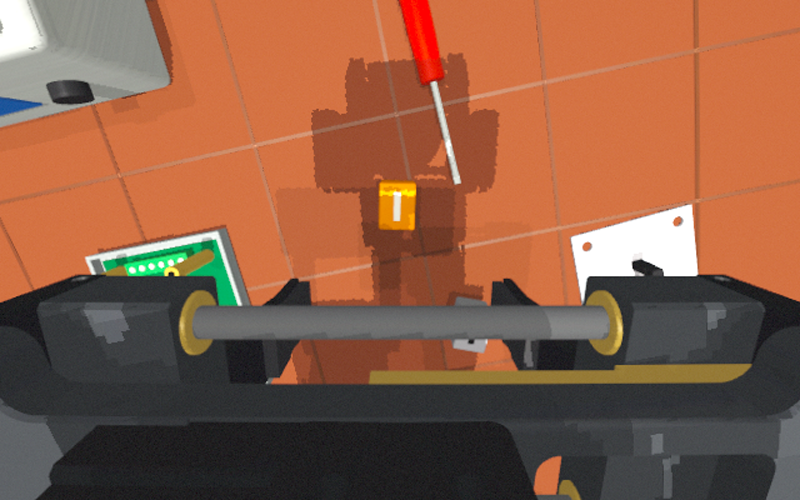

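The wrist view shows the relay with its stripe at (397,207), close to the predicted point. The grey relay is at (470,325) and clear of the fingers. I'll crop in to get the exact centre and yaw.

Run:
```python
from h import *
im=np.load("w1.npy");crop("wrist",285,130,350,195,8,"w2.png",im)
```

```text
(no output)
```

View pics/w2.png

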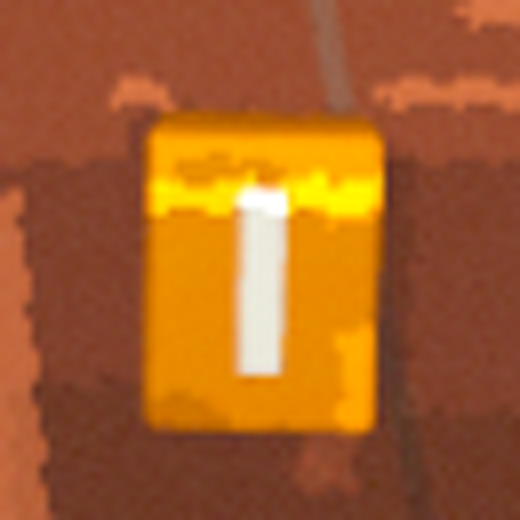

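Run:
```python
from h import *
c=cam("wrist");w=ray2z(c,np.array([(261,281),(263,187),(259,376)])/8+[285,130],.052)
d=w[1]-w[2];ya=np.degrees(np.arctan2(d[1],d[0]));print(w,ya,np.linalg.norm(d))
go([w[0,0],w[0,1],.018],ya)
```

```text
[[0.64553009 0.01582871 0.052     ]
 [0.65872161 0.01279929 0.052     ]
 [0.63192939 0.01894909 0.052     ]] -12.927567894538573 0.027488964772635346
shift units(tool now) [ 0.455 -0.055  4.088] turn [-0.      0.0001  0.0037] z [0.62275412 0.01767073 0.22240205] t 2.5333
```

Call:
apply_moves(plan="0.225 -0.03 0.5 0 0 0.0037;0.23 -0.03 0.5 0 0 0;0 0 0.6 0 0 0;0 0 0.6 0 0 0;0 0 0.6 0 0 0;0 0 0.5 0 0 0;0 0 0.4 0 0 0;0 0 0.3 0 0 0;0 0 0.1 0 0 0;0 0 0 0 0 0")

```text
time_s: 3.37
position: [0.6446, 0.0158, 0.0159]
tcp_rot: [[0.974, -0.225, -0.003], [-0.225, -0.974, 0.001], [-0.003, 0.0, -1.0]]
force: [0.5, -0.4, 0.3]
opening: 1.0
grasp_force: 0.0
```

Call:
apply_moves(plan="0 0 0 0 0 0;0 0 0 0 0 0;0 0 0 0 0 0;0 0 0 0 0 0;0 0 0 0 0 0;0 0 0 0 0 0;0 0 0 0 0 0;0 0 0 0 0 0", gripper=-1)

```text
time_s: 4.03
position: [0.6457, 0.0158, 0.0177]
tcp_rot: [[0.974, -0.226, 0.0], [-0.226, -0.974, -0.0], [0.0, -0.0, -1.0]]
force: [0.4, -0.3, -0.5]
opening: 0.478
grasp_force: 0.0
```

Call:
apply_moves(plan="0 0 0 0 0 0;0 0 0 0 0 0;0 0 0 0 0 0;0 0 0 0 0 0;0 0 0 0 0 0")

```text
time_s: 4.45
position: [0.6457, 0.0158, 0.0175]
tcp_rot: [[0.974, -0.226, -0.0], [-0.226, -0.974, 0.0], [-0.0, -0.0, -1.0]]
force: [-0.0, 0.4, -0.0]
opening: 0.387
grasp_force: 30.0
```

Call:
apply_moves(plan="0 0 -0.2 0 0 0;0 0 -0.4 0 0 0;0 0 -0.5 0 0 0;0 0 -0.6 0 0 0;0 0 -0.6 0 0 0;0 0 -0.6 0 0 0;0 0 -0.5 0 0 0;0 0 -0.4 0 0 0;0 0 -0.2 0 0 0;0 0 0 0 0 0")

```text
time_s: 5.28
position: [0.6473, 0.0156, 0.2209]
tcp_rot: [[0.974, -0.226, 0.006], [-0.226, -0.974, -0.001], [0.006, -0.001, -1.0]]
force: [1.1, 1.0, -0.2]
opening: 0.387
grasp_force: 30.0
```

Run:
```python
from h import *
go([.526,.2825,.22],-1.05)
```

```text
shift units(tool now) [-3.568e+00 -4.654e+00 -1.000e-03] turn [ 0.     -0.001  -0.0333] z [0.64731609 0.01556871 0.22092573] t 5.2833
```

Call:
apply_moves(plan="-0.36 -0.47 0 0 0 0;-0.45 -0.58 0 0 0 0;-0.45 -0.58 0 0 0 0;-0.45 -0.58 0 0 0 0;-0.45 -0.58 0 0 0 0;-0.45 -0.58 0 0 0 0;-0.45 -0.58 0 0 0 0;-0.36 -0.47 0 0 0 0;-0.15 -0.22 0 0 0 -0.0165;0 0 0 0 0 -0.0165")

```text
time_s: 6.12
position: [0.5209, 0.2849, 0.2156]
tcp_rot: [[1.0, -0.011, -0.005], [-0.011, -1.0, -0.0], [-0.005, 0.0, -1.0]]
force: [-0.2, -0.1, -0.7]
opening: 0.388
grasp_force: 30.0
```

Call:
apply_moves(plan="0 0 0 0 0 0;0 0 0 0 0 0;0 0 0 0 0 0;0 0 0 0 0 0")

```text
time_s: 6.45
position: [0.5242, 0.2813, 0.217]
tcp_rot: [[1.0, -0.023, -0.001], [-0.023, -1.0, -0.0], [-0.001, 0.0, -1.0]]
force: [-0.0, -0.2, 0.3]
opening: 0.385
grasp_force: 30.0
```

Run:
```python
from h import *
go([.556,.2825,.22],-1.05)
s=bot.read_state();im=capture("wrist");np.save("w3.npy",im);c=cam("wrist",s);np.save("s3.npy",[s],allow_pickle=True)
m=np.array([.556,.2825,0]);print(proj(c,[m+[x,y,.072] for x in(.07,-.07) for y in(.05,-.05)]+[m+[0,0,.026]]).round())
crop("wrist",160,0,480,250,2.5,"w3.png",im)
```

```text
shift units(tool now) [ 0.634 -0.039 -0.061] turn [ 0.0001  0.0002 -0.0007] z [0.5242401  0.28125073 0.21695964] t 6.45
[[267.  91.]
 [366.  89.]
 [275. 223.]
 [364. 221.]
 [318. 155.]]
```

View pics/w3.png

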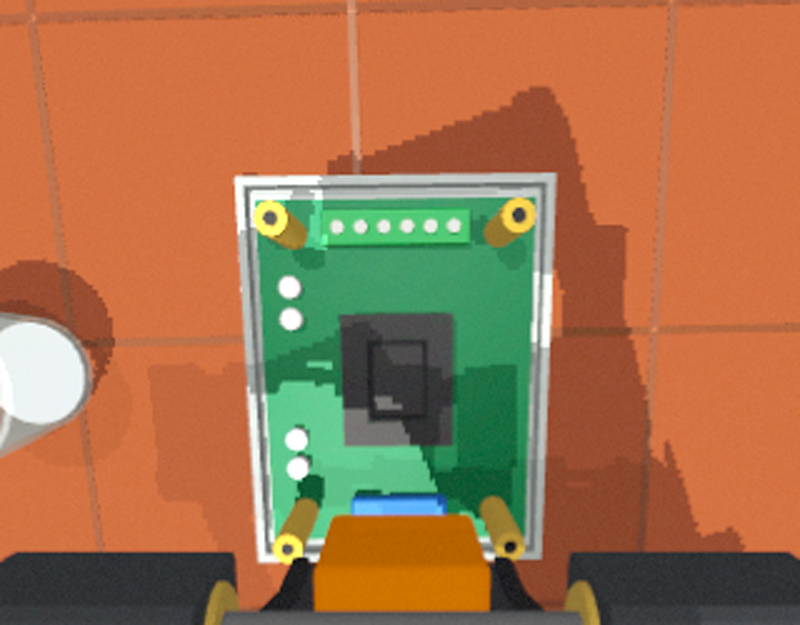

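The wrist view shows the threaded holes at (270,217), (519,214), (288,548) and (510,546). The socket block corners are (340,314), (453,313), (453,444) and (345,445), and the hole outline is centred at (398,380). The held relay's top front edge runs from (330,517) to (475,517).

Run:
```python
from h import *
s=np.load("s3.npy",allow_pickle=True)[0];c=cam("wrist",s)
g=lambda a,z:ray2z(c,np.array(a,float)/2.5+[160,0],z)
P=g([(270,217),(519,214),(288,548),(510,546)],.072);B=g([(340,314),(453,313),(453,444),(345,445)],.026);H=g([(370,341),(426,341),(427,420),(370,420)],.026)
y=lambda d:np.degrees(np.arctan2(d[1],d[0])).round(2)
print(P.round(4),P.mean(0),y(P[0]-P[2]),y(P[1]-P[3]),y(P[0]-P[1])-90);print(B.mean(0),H.mean(0),H[0]-H[2])
Rt=np.array(s["tcp_rot"])
# held relay: top at tool z -0.034 -> front edge in tool frame
E=g([(330,517),(475,517)],s["position"][2]+.034);print("edge tool",(E-s["position"])@Rt)
```

```text
[[0.6304 0.3309 0.072 ]
 [0.6293 0.2308 0.072 ]
 [0.4905 0.3322 0.072 ]
 [0.4891 0.2324 0.072 ]] [0.55981109 0.28158463 0.072     ] -0.51 -0.65 -0.6400000000000006
[0.55977704 0.28130697 0.026     ] [0.55948113 0.28107933 0.026     ] [0.0388173  0.02687601 0.        ]
edge tool [[ 0.03099837 -0.01286095 -0.0340373 ]
 [ 0.03099483  0.01403397 -0.03402553]]
```

Call:
apply_moves(plan="0.36 -0.02 0 0 0 0;0.35 -0.018 0 0 0 -0.0015;0 0 0.5 0 0 0;0 0 0.6 0 0 0;0 0 0.6 0 0 0;0 0 0.6 0 0 0;0 0 0.5 0 0 0;0 0 0.3 0 0 0;0 0 0.2 0 0 0;0 0 0 0 0 0")

```text
time_s: 7.33
position: [0.5585, 0.2822, 0.0502]
tcp_rot: [[1.0, -0.012, -0.004], [-0.012, -1.0, -0.001], [-0.004, 0.001, -1.0]]
force: [-0.4, -0.5, -1.0]
opening: 0.389
grasp_force: 30.0
```

Call:
apply_moves(plan="0 0 0 0 0 0;0 0 0 0 0 0;0 0 0 0 0 0")

```text
time_s: 7.58
position: [0.5609, 0.2835, 0.0541]
tcp_rot: [[1.0, -0.011, 0.003], [-0.011, -1.0, 0.001], [0.003, -0.001, -1.0]]
force: [-0.3, -0.1, -0.7]
opening: 0.389
grasp_force: 30.0
```

Run:
```python
from h import *
go([.5597,.2824,.05],-.7)
s=bot.read_state();print(s["force"],s["moment"])
c=cam("side");im=capture("side");u=proj(c,[[.557,.2824,.03]])[0].astype(int);print(u)
x,y=u;crop("side",x-55,y-45,x+55,y+45,7,"s1.png",im)
```

```text
shift units(tool now) [-0.025  0.023  0.083] turn [-0.0002 -0.0005  0.0002] z [0.56093567 0.28351261 0.0541458 ] t 7.5833
[-0.34939996 -0.07784762 -0.69471894] [-0.00057411  0.07532439  0.00292654]
[244 256]
```

View pics/s1.png

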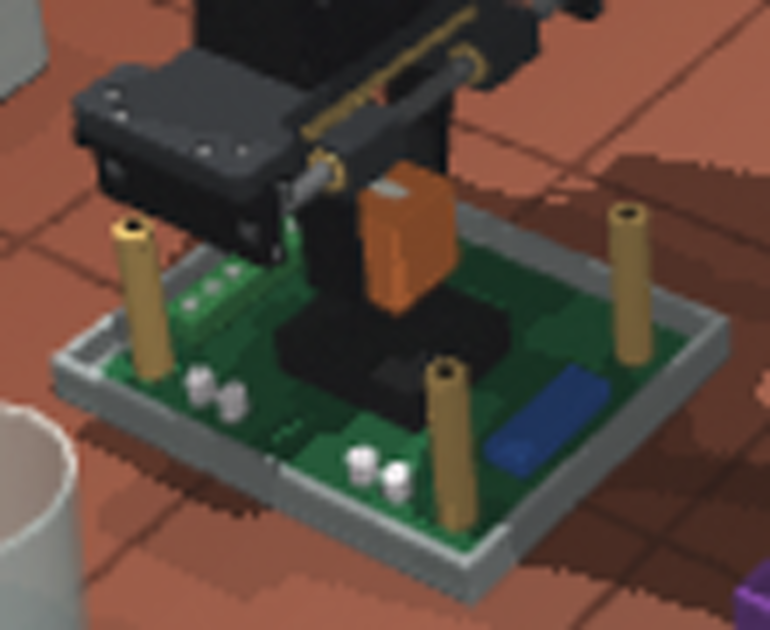

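The relay is hanging over the middle of the black socket, clear of the pillars. Now a gentle descent.

Call:
apply_moves(plan="-0.025 0.02 0 0 0 0;0 0 0.1 0 0 0;0 0 0.05 0 0 0;0 0 0.05 0 0 0;0 0 0.03 0 0 0;0 0 0.03 0 0 0;0 0 0 0 0 0;0 0 0 0 0 0")

```text
time_s: 8.3
position: [0.5587, 0.2823, 0.0394]
tcp_rot: [[1.0, -0.011, 0.0], [-0.011, -1.0, 0.0], [0.0, -0.0, -1.0]]
force: [-0.1, -0.3, -1.1]
opening: 0.39
grasp_force: 30.0
```

Call:
apply_moves(plan="0 0 0.04 0 0 0;0 0 0.04 0 0 0;0 0 0.04 0 0 0;0 0 0.03 0 0 0;0 0 0.02 0 0 0;0 0 0 0 0 0;0 0 0 0 0 0")

```text
time_s: 8.88
position: [0.5587, 0.2823, 0.031]
tcp_rot: [[1.0, -0.011, 0.001], [-0.011, -1.0, 0.0], [0.001, -0.0, -1.0]]
force: [1.6, 0.6, -2.1]
opening: 0.388
grasp_force: 30.0
```

Call:
apply_moves(plan="0 0 0.02 0 0 0;0 0 0.02 0 0 0;0 0 0 0 0 0;0 0 0.02 0 0 0;0 0 0.02 0 0 0;0 0 0 0 0 0;0 0 0 0 0 0")

```text
time_s: 9.47
position: [0.5588, 0.2823, 0.0295]
tcp_rot: [[1.0, -0.01, 0.001], [-0.01, -1.0, 0.0], [0.001, -0.0, -1.0]]
force: [-1.2, -0.7, 12.9]
opening: 0.386
grasp_force: 30.0
```

It's seated: TCP z is 0.0295 with 13 N upward. Releasing.

Call:
apply_moves(plan="0 0 0 0 0 0;0 0 0 0 0 0;0 0 0 0 0 0;0 0 0 0 0 0;0 0 0 0 0 0;0 0 0 0 0 0;0 0 0 0 0 0;0 0 0 0 0 0", gripper=1)

```text
time_s: 10.13
position: [0.5583, 0.2822, 0.0268]
tcp_rot: [[1.0, -0.011, -0.0], [-0.011, -1.0, -0.0], [-0.0, 0.0, -1.0]]
force: [-0.3, 0.5, 0.2]
opening: 0.911
grasp_force: 0.0
```

Call:
apply_moves(plan="0 0 0 0 0 0;0 0 -0.3 0 0 0;0 0 -0.5 0 0 0;0 0 -0.6 0 0 0;0 0 -0.6 0 0 0;0 0 -0.6 0 0 0;0 0 -0.6 0 0 0;0 0 -0.4 0 0 0;0 0 -0.2 0 0 0;0 0 0 0 0 0")

```text
time_s: 10.97
position: [0.5599, 0.2827, 0.2198]
tcp_rot: [[1.0, -0.011, 0.005], [-0.011, -1.0, 0.002], [0.005, -0.002, -1.0]]
force: [0.4, -0.4, -0.7]
opening: 1.0
grasp_force: 0.0
```

Call:
apply_moves(plan="-0.3 0 0 0 0 0;-0.34 0 0 0 0 0;0 0 0 0 0 0;0 0 0 0 0 0;0 0 0 0 0 0;0 0 0 0 0 0")

```text
time_s: 11.47
position: [0.5273, 0.2825, 0.2164]
tcp_rot: [[1.0, -0.011, -0.0], [-0.011, -1.0, -0.0], [-0.0, 0.0, -1.0]]
force: [0.3, 0.3, 0.2]
opening: 1.0
grasp_force: 0.0
```

Run:
```python
from h import *
go([.46,-.2305,.24],4.4)
s=bot.read_state();im=capture("wrist");np.save("w4.npy",im);np.save("s4.npy",[s],allow_pickle=True)
crop("wrist",160,0,480,250,2.5,"w4.png",im)
```

```text
shift units(tool now) [-1.232 10.274 -0.471] turn [ 0.     0.    -0.014] z [0.52728893 0.28249988 0.21636245] t 11.4667
```

View pics/w4.png

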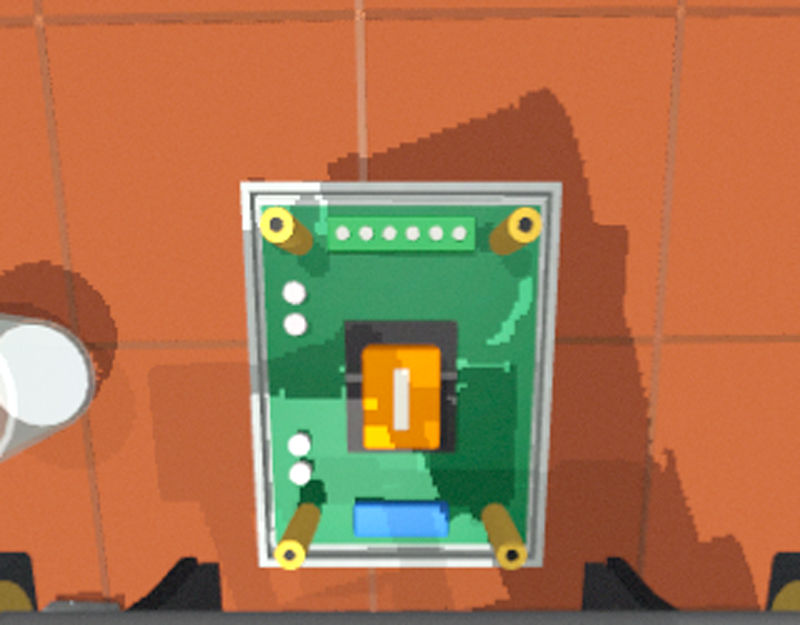

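The relay sits upright and flush in the socket, with its stripe at (401,399). The pillar holes are at (277,225), (526,224), (290,554) and (512,554). Next, the cover.

Call:
apply_moves(plan="-0.05 0.4 0 0 0 0;-0.08 0.65 0 0 0 0;-0.08 0.7 0 0 0 0;-0.08 0.7 0 0 0 0;-0.08 0.7 0 0 0 0;-0.08 0.7 0 0 0 0;-0.08 0.7 0 0 0 0;-0.08 0.7 0 0 0 0;-0.08 0.7 0 0 0 0;-0.08 0.7 0 0 0 0")

```text
time_s: 12.35
position: [0.4846, -0.0516, 0.2171]
tcp_rot: [[1.0, -0.011, 0.001], [-0.011, -1.0, -0.0], [0.001, 0.0, -1.0]]
force: [-0.4, -0.1, 0.6]
opening: 1.005
grasp_force: 0.0
```

Call:
apply_moves(plan="-0.09 0.7 0 0 0 0;-0.09 0.7 0 0 0 0;-0.09 0.7 0 0 0 0;-0.09 0.7 0 0 0 0;-0.1 0.5 0 0 0 0;-0.02 0.3 0 0 0 -0.014;0 0 0 0 0 0;0 0 0 0 0 0;0 0 0 0 0 0;0 0 0 0 0 0")

```text
time_s: 13.18
position: [0.4584, -0.228, 0.2169]
tcp_rot: [[0.997, 0.077, -0.0], [0.077, -0.997, 0.001], [-0.0, -0.001, -1.0]]
force: [0.1, -0.3, 1.4]
opening: 1.005
grasp_force: 0.0
```

Run:
```python
from h import *
s=np.load("s4.npy",allow_pickle=True)[0];c=cam("wrist",s)
g=lambda a,z:ray2z(c,np.array(a,float)/2.5+[160,0],z)
P=g([(277,225),(526,224),(290,554),(512,554)],.072)
y=lambda d:np.degrees(np.arctan2(d[1],d[0])).round(2)
print(P.mean(0),y(P[0]-P[2]),y(P[1]-P[3]),g([(401,399)],.064))
go([.486,-.2305,.24],4.4)
s=bot.read_state();im=capture("wrist");np.save("w5.npy",im);np.save("s5.npy",[s],allow_pickle=True)
crop("wrist",160,0,480,250,2.5,"w5.png",im)
```

```text
[0.55964129 0.28138318 0.072     ] -0.61 -0.78 [[0.55839289 0.2814907  0.064     ]]
shift units(tool now) [ 0.545  0.093 -0.462] turn [-0.0001  0.0001  0.0001] z [ 0.45843826 -0.22796883  0.21691881] t 13.1833
```

View pics/w5.png

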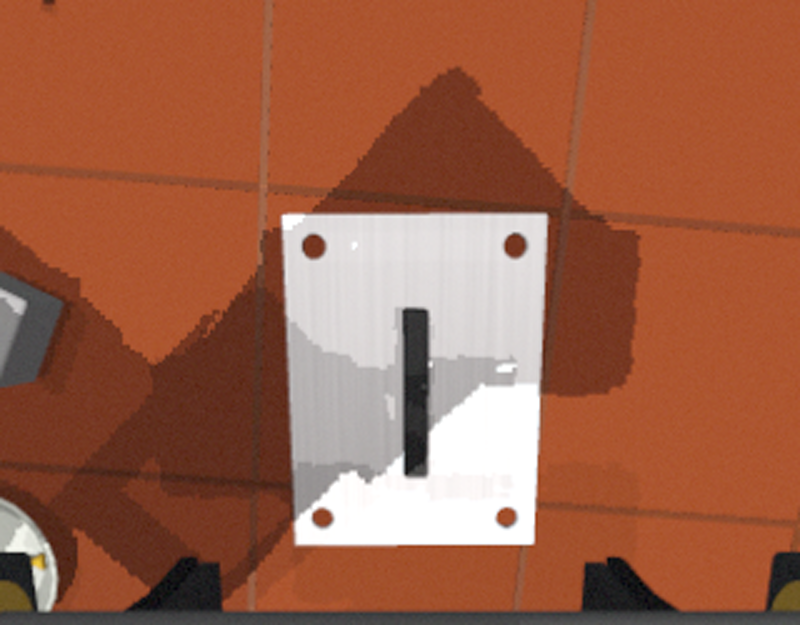

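The cover holes are at (314,246), (515,246), (322,517) and (507,517), and the handle is centred near (415,392). The dish and the old relay are well to the left.

Run:
```python
from h import *
s=np.load("s5.npy",allow_pickle=True)[0];c=cam("wrist",s)
g=lambda a,z:ray2z(c,np.array(a,float)/2.5+[160,0],z)
P=g([(314,246),(515,246),(322,517),(507,517)],.004)
y=lambda d:np.degrees(np.arctan2(d[1],d[0])).round(2)
m=P.mean(0);print(m,y(P[0]-P[2]),y(P[1]-P[3]),y(P[0]-P[1])-90,g([(415,309),(415,476)],.04).mean(0))
go([m[0],m[1],.016],4.3)
```

```text
[ 0.48884522 -0.23321232  0.004     ] 4.56 4.88 4.469999999999999 [ 0.48905013 -0.23273823  0.04      ]
shift units(tool now) [0.598 0.155 4.02 ] turn [-0.0001  0.      0.0005] z [ 0.4585135  -0.22791759  0.21699377] t 13.2333
```

Call:
apply_moves(plan="0.3 0.06 0.4 0 0 -0.0005;0.3 0.07 0.5 0 0 0;0 0 0.6 0 0 0;0 0 0.6 0 0 0;0 0 0.6 0 0 0;0 0 0.5 0 0 0;0 0 0.4 0 0 0;0 0 0.25 0 0 0;0 0 0.15 0 0 0;0 0 0 0 0 0")

```text
time_s: 14.07
position: [0.4883, -0.2319, 0.0157]
tcp_rot: [[0.997, 0.081, -0.002], [0.081, -0.997, 0.002], [-0.002, -0.002, -1.0]]
force: [-0.0, 0.3, -0.0]
opening: 1.003
grasp_force: 0.0
```

Call:
apply_moves(plan="0 0 0 0 0 0;0 0 0 0 0 0;0 0 0 0 0 0;0 0 0 0 0 0;0 0 0 0 0 0;0 0 0 0 0 0;0 0 0 0 0 0;0 0 0 0 0 0;0 0 0 0 0 0;0 0 0 0 0 0", gripper=-1)

```text
time_s: 14.9
position: [0.4888, -0.2334, 0.017]
tcp_rot: [[0.997, 0.08, -0.0], [0.08, -0.997, 0.0], [-0.0, -0.0, -1.0]]
force: [-0.4, 0.1, 0.3]
opening: 0.322
grasp_force: 0.0
```

Call:
apply_moves(plan="0 0 0 0 0 0;0 0 0 0 0 0;0 0 0 0 0 0;0 0 0 0 0 0;0 0 0 0 0 0;0 0 0 0 0 0;0 0 0 0 0 0;0 0 0 0 0 0")

```text
time_s: 15.57
position: [0.4887, -0.2332, 0.017]
tcp_rot: [[0.997, 0.08, -0.0], [0.08, -0.997, 0.0], [-0.0, -0.0, -1.0]]
force: [-0.5, 1.4, -0.5]
opening: 0.138
grasp_force: 30.0
```

Call:
apply_moves(plan="0 0 -0.1 0 0 0;0 0 -0.2 0 0 0;0 0 -0.3 0 0 0;0 0 -0.4 0 0 0;0 0 -0.5 0 0 0;0 0 -0.5 0 0 0;0 0 -0.4 0 0 0;0 0 -0.3 0 0 0;0 0 -0.15 0 0 0;0 0 0 0 0 0")

```text
time_s: 16.4
position: [0.4898, -0.2341, 0.1619]
tcp_rot: [[0.997, 0.08, 0.004], [0.08, -0.997, -0.003], [0.003, 0.003, -1.0]]
force: [0.6, 0.3, -3.3]
opening: 0.131
grasp_force: 30.0
```

Run:
```python
from h import *
go([.5595,.2824,.15],-.7)
```

```text
shift units(tool now) [  2.219 -10.185   0.212] turn [ 0.0005 -0.0006  0.0147] z [ 0.48979959 -0.23407206  0.16185676] t 16.4
```

Call:
apply_moves(plan="0.04 -0.2 0 0 0 0;0.08 -0.35 0 0 0 0;0.11 -0.5 0 0 0 0;0.12 -0.55 0 0 0 0;0.12 -0.55 0 0 0 0;0.12 -0.55 0 0 0 0;0.12 -0.55 0 0 0 0;0.12 -0.55 0 0 0 0;0.12 -0.55 0 0 0 0;0.12 -0.55 0 0 0 0")

```text
time_s: 17.23
position: [0.5209, 0.0174, 0.1579]
tcp_rot: [[0.997, 0.08, -0.004], [0.08, -0.997, 0.001], [-0.004, -0.001, -1.0]]
force: [0.1, -0.5, -2.4]
opening: 0.132
grasp_force: 30.0
```

Call:
apply_moves(plan="0.12 -0.55 0 0 0 0;0.12 -0.55 0 0 0 0;0.12 -0.55 0 0 0 0;0.12 -0.55 0 0 0 0;0.12 -0.55 0 0 0 0;0.12 -0.55 0 0 0 0;0.12 -0.55 0 0 0 0;0.12 -0.5 0 0 0 0;0.1 -0.35 0 0 0 0;0.04 -0.2 0 0 0 0")

```text
time_s: 18.07
position: [0.5562, 0.2665, 0.1576]
tcp_rot: [[0.997, 0.083, -0.003], [0.083, -0.997, 0.0], [-0.003, -0.0, -1.0]]
force: [0.3, -1.1, -2.8]
opening: 0.131
grasp_force: 30.0
```

Call:
apply_moves(plan="0 0 0 0 0 0.005;0 0 0 0 0 0.005;0 0 0 0 0 0.0047;0 0 0 0 0 0;0 0 0 0 0 0;0 0 0 0 0 0;0 0 0 0 0 0")

```text
time_s: 18.65
position: [0.5573, 0.2635, 0.1592]
tcp_rot: [[1.0, -0.012, -0.001], [-0.012, -1.0, -0.0], [-0.001, 0.0, -1.0]]
force: [0.5, -0.5, -2.8]
opening: 0.129
grasp_force: 30.0
```

Run:
```python
from h import *
go([.5595,.2824,.104],-.7)
```

```text
shift units(tool now) [ 0.04  -0.379  1.103] turn [0.     0.0001 0.    ] z [0.55733894 0.26348589 0.15915895] t 18.65
```

Call:
apply_moves(plan="0.02 -0.12 0 0 0 0;0.02 -0.16 0 0 0 0;0 -0.1 0.1 0 0 0;0 0 0.2 0 0 0;0 0 0.25 0 0 0;0 0 0.25 0 0 0;0 0 0.15 0 0 0;0 0 0.1 0 0 0;0 0 0.05 0 0 0;0 0 0 0 0 0")

```text
time_s: 19.48
position: [0.5596, 0.2827, 0.1038]
tcp_rot: [[1.0, -0.012, -0.001], [-0.012, -1.0, -0.0], [-0.001, 0.0, -1.0]]
force: [-0.5, 1.3, -3.2]
opening: 0.136
grasp_force: 30.0
```

Call:
apply_moves(plan="0 0 0 0 0 0;0 0 0 0 0 0;0 0 0 0 0 0;0 0 0 0 0 0;0 0 0 0 0 0;0 0 0 0 0 0;0 0 0 0 0 0;0 0 0 0 0 0")

```text
time_s: 20.15
position: [0.5599, 0.2828, 0.1046]
tcp_rot: [[1.0, -0.012, 0.0], [-0.012, -1.0, 0.0], [0.0, -0.0, -1.0]]
force: [-0.5, -0.0, -2.2]
opening: 0.13
grasp_force: 30.0
```

Run:
```python
from h import *
go([.5595,.2824,.104],-.7)
s=bot.read_state()
w=capture("wrist");t=capture("side");tp=capture("top")
c=cam("wrist",s);m=np.array([.5596,.2814]) 
hp=np.array([[m[0]+x,m[1]+y,.091] for x in(.07,-.07) for y in(.05,-.05)]);print(proj(c,hp).round(1))
A=cv2.resize(w[60:260,200:440],None,fx=1.9,fy=1.9,interpolation=cv2.INTER_CUBIC)
u=proj(cam("side"),[[.557,.2824,.06]])[0].astype(int);v=proj(cam("top"),[[.557,.2824,.09]])[0].astype(int);print(u,v)
B=cv2.resize(t[u[1]-50:u[1]+50,u[0]-60:u[0]+60],(340,283),interpolation=cv2.INTER_CUBIC)
C=cv2.resize(tp[v[1]-45:v[1]+45,v[0]-45:v[0]+45],(296,296),interpolation=cv2.INTER_CUBIC)
o=np.zeros((600,800,3),np.uint8);o[:380,:456]=A;o[:283,460:800]=B;o[290:586,460:756]=C
cv2.imwrite("pics/f.png",o[:,:,::-1])
```

```text
shift units(tool now) [-0.008  0.007  0.012] turn [-0. -0.  0.] z [0.55988657 0.28275201 0.104608  ] t 20.15
[[236.3 122.7]
 [405.1 120.7]
 [252.8 325.6]
 [393.  324.1]]
[243 246] [226 185]
```

View pics/f.png

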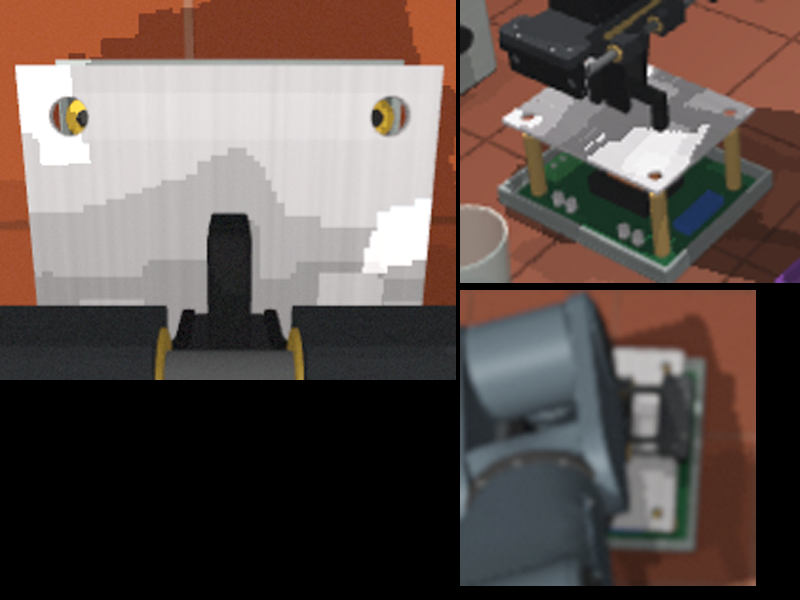

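In the wrist view, each plate hole shows brass and the dark threaded hole below it. The plate holes are at (69,116) and (391,116), and the threaded holes are at about (73,116) and (379,117). The side view shows the plate hovering level above the pillars.

Run:
```python
from h import *
s=bot.read_state();c=cam("wrist",s)
g=lambda a,z:ray2z(c,np.array(a,float)/1.9+[200,60],z)
z=s["position"][2]-.017+.004
H=g([(69,116),(391,116)],z);P=g([(73,116),(379,117)],.072);print(H,P,(H-P)*1000)
w=capture("wrist");cols=w[115:127,225:245];print(w[121,225:250].tolist());print(w[121,392:418].tolist())
```

```text
[[0.63054858 0.33112035 0.09154415]
 [0.62938121 0.231159   0.09154415]] [[0.63085507 0.33523394 0.072     ]
 [0.62928215 0.22964501 0.072     ]] [[-0.30649372 -4.11359755 19.54415378]
 [ 0.09905665  1.51399244 19.54415378]]
[[240, 236, 236], [140, 135, 136], [128, 125, 124], [122, 57, 34], [124, 56, 30], [125, 59, 33], [147, 136, 125], [155, 160, 156], [128, 131, 128], [142, 135, 110], [184, 149, 54], [185, 151, 54], [186, 151, 51], [187, 153, 54], [187, 153, 58], [133, 120, 75], [64, 62, 61], [71, 67, 65], [73, 69, 67], [75, 73, 69], [81, 80, 77], [154, 153, 150], [222, 218, 218], [222, 218, 218], [224, 220, 219]]
[[231, 227, 226], [231, 226, 226], [216, 211, 211], [140, 137, 137], [40, 44, 42], [40, 41, 40], [40, 42, 43], [41, 44, 41], [46, 41, 46], [79, 67, 40], [167, 135, 50], [196, 160, 48], [171, 139, 44], [170, 138, 45], [173, 140, 53], [160, 140, 101], [147, 153, 147], [154, 158, 154], [145, 135, 130], [123, 56, 30], [126, 61, 36], [127, 90, 82], [133, 123, 121], [164, 159, 159], [204, 200, 199], [220, 216, 216]]
```

The corrected edge reading puts the pillar centres at columns 245 and 396.5 (midpoint 320.75), against a plate hole midpoint of 321.05. The sideways error is therefore under 1 mm, so I'm handing in.

```bash
python3 -c "
from rig import bot
s=bot.read_state();print(s['grasp_force'],s['position']);print(bot.hand_in())"
```

```text
29.999576741829515 [0.55988854 0.28275111 0.10452257]
the job is handed in; nothing more can be done
None
```

The orange relay is fully seated in the socket and released, and the cover is held level and still about 15 mm above the pillars, its holes within about 1 mm of the threaded holes by the wrist camera. The job is handed in; no verdict came back.

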